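Stand the last square press board in the drying rack

ROBOT

A 7-joint arm with a two-finger parallel gripper is mounted at the origin on the work surface. World frame = base frame: x ahead of the robot, y to its left, z up, the work surface at z = 0. Lengths are in m, angles in rad, forces in N, time in s.
With the tool pointing down it reaches from about 0.425 to 0.95 m from the base axis. Payload 16.7 kg.
Tool frame: the origin (TCP) lies at the very end of the fingers, on their centre line; the grasp point (between the pads) lies behind it (grip_point_offset is the x of the grasp point in the tool frame, in m); x points along the fingers, y is the direction in which the jaws open and shut, and the axes are right-handed (so a half turn about x gives the same grasp; the last joint's range is limited). The gripper opens to 94 mm and grips with 3 to 60 N. Pads are 16 mm wide; open, the fingers measure 119 mm over their backs; the gripper's body (75 mm by 177 mm) begins 78 mm behind the grasp point.
Start: joints at [1.085, 0.426, 0.074, 1.606, -0.034, 1.111, -0.067], TCP at [0.222, -0.637, 0.205] pointing down, gripper open.
Joint ranges: [-2.85, 2.85], [-0.5, 2.14], [-1.23, 1.37], [0.21, 2.46], [-1.02, 4.16], [0.16, 2.05], [-2.73, 2.73]. Speed limits (rad/s): [1.89, 1.89, 2.39, 2.39, 3.01, 3.01, 3.01].

INTERFACE

Orientations are given as a unit quaternion [w, x, y, z].
In Python, from bench import get_state, get_image, finish_job, grip_point_offset gives the robot as it stands.
- The arm moves only by the tool carry_out, never from a script. Its argument "motion" is a list that holds one entry, the list of rows, each a list of 7 numbers: the shift along the tool's x, y, z in m, then the turn, a rotation vector about the tool's x, y, z in degrees, then the opening, from 0 (shut) to 1 (fully open). A call has 1 to 10 rows; each row is the pose to reach, as a shift and turn from the pose commanded when the call began, along the tool's axes at that moment; what a row does not reach only later rows make up. A row lasts 1/10 s, in which the tool goes at most 50 mm and 8.59 degrees, less where a joint would pass 70% of its speed; a pose out of reach is approached as far as the arm can. A call with a gripper value outside its range is refused whole. The fingers move at their own pace and stop on an object; "force" is the grip in N (left out, the last holds). Time passes only in rows, so rows that repeat a pose let the fingers close. It gives the time, the measured TCP pose, the force and the opening at its end, in the units of the state.
- get_state(): the state, without advancing time (a new reading comes with each control period).
- get_image(name): name is "side" or "top"; returns a dict with "image" (420x560x3 uint8, red, green, blue), "camera_matrix" (3x3 intrinsics, pixels), "origin" and "rotation" of the camera in the world. Camera axes: x right, y up, looking along -z (the intrinsics and any distortion apply to the point x, -y, -z); pixel columns grow to the right and rows downward; lengths in m; the calibration is good to about 2 mm. A picture is of the moment at which its call begins. There is no depth.
- finish_job(): hands the job in, once; it reports no verdict.
The state is a dict: "t": time; "joint_pos": joint angles; "dq": joint speeds; "joint_efforts": joint torques, N m; "eef_pos": TCP position; "tcp_rot": TCP orientation; "ft_force": force on the tool from outside, world axes, zero at the start; "torque": the same for the moment, N m; "grip_width": opening from 0.0 (shut) to 1.0 (fully open).
Only numpy, scipy, OpenCV 4.12 (cv2) and the standard library are available. Lean on these libraries where they do the work, as an engineer would, in place of code of your own. Each camera call takes 0.05 s, during which the arm holds its last target. There are 200 camera calls.

TASK

Two washed press boards lean side by side on the white stand, a square one and a round one. Stand the square one upright on edge in the empty slot of the drying rack, down on the rack's base between its posts and roughly centred, and let go. Leave the round board and the square board that is already in the rack where they are.

Things in the scene. Friction and masses are not known exactly. Their poses are not given: they have to be found in the camera images.
- board: Square press board to move: light wood, 140 x 140 x 14 mm, 0.18 kg. Origin at its centre; x = thickness direction, z along the face to its upper edge. It leans 25 degrees from upright, top towards the robot, in one of two pockets of a white stand whose backrest and side fins cover only its lower 85 mm: grip the free upper 55 mm from above, along the board's plane. It lifts straight up out.
- disc: Round press board, leave alone: same wood, 140 mm diameter, 14 mm thick, 0.15 kg, leaning the same way in the stand's other pocket, 160 mm beside the square one. Origin at its centre; x = thickness direction, z up along the lean.
- neighbour: Square board like the one to move, standing upright in the rack's other slot, 80 mm from the empty slot; leave alone. Origin at its centre; x = thickness direction, z up. The rack is a white plank, 160 x 130 x 20 mm, with steel posts of 14 mm diameter, 85 mm tall, the last 15 mm tapered.
- slot: Empty slot of the rack, a thin grey strip on its floor. Origin at the middle of the slot's floor, 20 mm above the table; x across the slot (thickness direction of a board standing in it), y along it, z up. Two posts on either side, at 40 mm either way along y, leave a gap of 28 mm. A board standing in it has its centre 70 mm and its upper edge 140 mm above this origin.
There are look-alikes about, which are no part of the job. Leave any purple, red or yellow look-alike of the board alone.

How it is judged:
By the outcome, as a careful person would: the job done as asked, in the order asked, and still so for the second after the job is handed in, with the robot touching nothing.
It also fails if it takes over 42 s, if anything falls off the work surface, if the arm or the gripper's body presses on something with over 40 N, if the wrist force passes 120 N, or if a joint passes its speed limit or range.

## Working session

There is one attempt and no reset: what is moved stays moved. The work goes in short steps, Python scripts to look and compute and a tool call to move; the robot and the scene stay as the last step left them, time stands still between calls to the robot, and variables do not carry over. Pictures are saved under pics/ and viewed, about 8 in all and at most 12, crops included, and the job is handed in when it is done.

Besides the shell and the picture viewer there is one more tool, called after "Call:" as name(argument=value, ...), one argument or row to a line, values as JSON. carry_out: Moves the arm, as the interface text tells. Its arguments: {"type":"object","properties":{"motion":{"type":"array","items":{"type":"array","items":{"type":"array","items":{"type":"number"}}}},"force":{"type":"number"}},"required":["motion"]}

```bash
mkdir -p pics; ls; python3 - <<'E'
from bench import *
import cv2,numpy as np,pickle
np.set_printoptions(precision=4,suppress=True)
print(get_state(),grip_point_offset)
for n in("side","top"):
    d=get_image(n);cv2.imwrite(f"pics/{n}0.png",d["image"][:,:,::-1]);pickle.dump(d,open(f"{n}0.pkl","wb"))
    print(n,{k:v for k,v in d.items() if k!="image"})
E
```

```text
pics
{'t': 0.0, 'joint_pos': array([ 1.0855,  0.4267,  0.0738,  1.6066, -0.0341,  1.1108, -0.0671]), 'dq': array([-0.0008,  0.0009,  0.0007, -0.0015, -0.0015, -0.0007, -0.0002]), 'joint_efforts': array([  0.0004, -93.5827,   3.6658, -45.4194,  -0.049 ,   0.0203,
         0.0002]), 'eef_pos': array([ 0.2223, -0.6369,  0.2048]), 'tcp_rot': array([-0.1177, -0.6971, -0.1186,  0.6973]), 'ft_force': array([0.2586, 0.5258, 0.2374]), 'torque': array([ 0.009 , -0.0271, -0.0376]), 'grip_width': 0.9977702249032333} -0.0188
side {'camera_matrix': array([[439.4796,   0.    , 271.1924],
       [  0.    , 439.4796, 210.8002],
       [  0.    ,   0.    ,   1.    ]]), 'origin': array([0.3094, 0.7708, 0.6754]), 'rotation': array([-0.1458, -0.0713,  0.436 ,  0.8852])}
top {'camera_matrix': array([[462.5908,   0.    , 273.7599],
       [  0.    , 462.5908, 207.7862],
       [  0.    ,   0.    ,   1.    ]]), 'origin': array([0.3875, 0.0212, 1.146 ]), 'rotation': array([-0.7028, -0.0593,  0.046 ,  0.7074])}
```

View pics/side0.png

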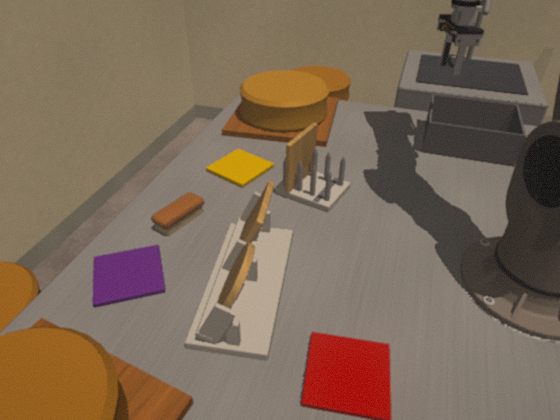

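View pics/top0.png

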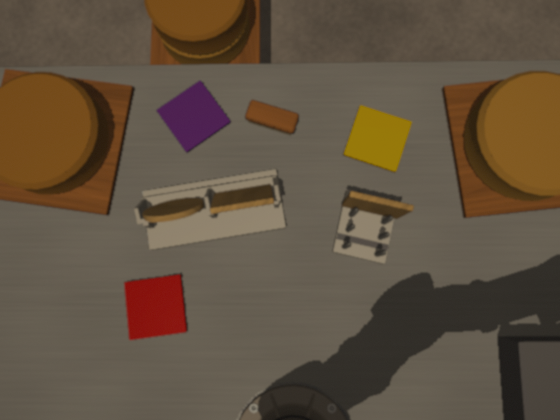

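The side view shows the stand at about (245,290) and the rack at about (317,180). The top view shows the stand at (215,205), with one board at (172,210) and one at (243,199), and the rack at (366,228). I'll enlarge both to confirm which board is which and where the slot is.

```bash
cat > h.py <<'E'
import numpy as np,cv2,pickle
from scipy.spatial.transform import Rotation as R
np.set_printoptions(precision=4,suppress=True)
def rot(q): return R.from_quat([q[1],q[2],q[3],q[0]])
def ray(d,p):
    v=np.linalg.inv(d["camera_matrix"])@[p[0],p[1],1]
    return d["origin"],rot(d["rotation"]).apply([v[0],-v[1],-v[2]])
def plane(d,p,z):
    o,v=ray(d,p);return o+v*(z-o[2])/v[2]
def proj(d,P):
    c=rot(d["rotation"]).inv().apply(np.atleast_2d(P)-d["origin"])*[1,-1,-1]
    q=c@d["camera_matrix"].T;return q[:,:2]/q[:,2:]
def tri(d1,p1,d2,p2):
    (a,u),(b,v)=ray(d1,p1),ray(d2,p2)
    s=np.linalg.lstsq(np.c_[u,-v],b-a,rcond=None)[0]
    P,Q=a+s[0]*u,b+s[1]*v;return (P+Q)/2,np.linalg.norm(P-Q)
def load(n): return pickle.load(open(n+".pkl","rb"))
E
python3 - <<'E'
from h import *
T=load("top0")["image"][:,:,::-1];S=load("side0")["image"][:,:,::-1]
f=lambda im,x,y,w,h:cv2.convertScaleAbs(cv2.resize(im[y:y+h,x:x+w],(400,300),interpolation=cv2.INTER_CUBIC),alpha=1.4)
a=np.hstack([f(T,130,150,160,120),f(T,320,170,100,75)])
b=np.hstack([f(S,180,170,160,120),f(S,260,120,120,90)])
cv2.imwrite("pics/crop1.png",np.vstack([a,b]))
E
```

```text
(no output)
```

View pics/crop1.png

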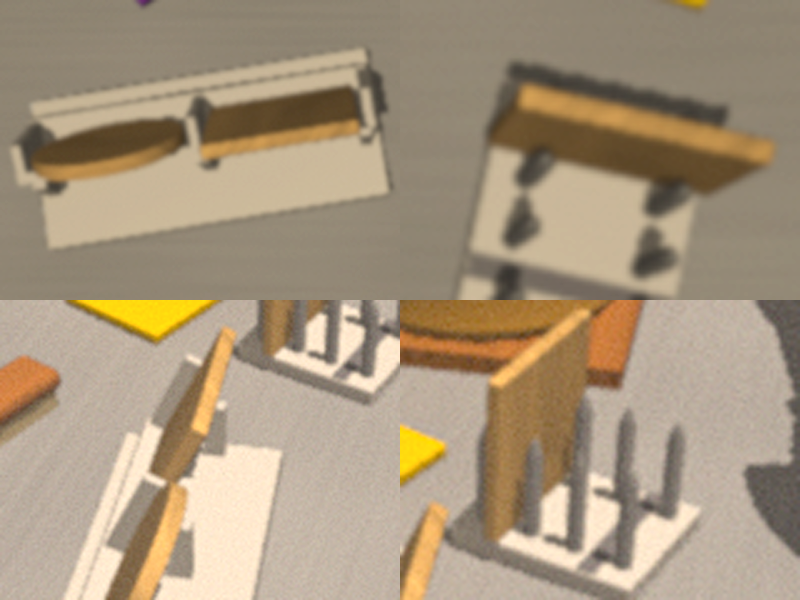

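The square board is the right-hand one in the top view, at (243,199): it has straight edges and corners. The round one at (172,210) has curved edges. The red, purple and yellow squares lie flat on the table and are look-alikes. The empty slot's grey strip runs from about (337,235) to (390,243) in the top view. Next I'll measure corners.

```bash
python3 - <<'E'
from h import *
T=load("top0");S=load("side0")
def up(d,x,y,w,h,k):
    im=d["image"][y:y+h,x:x+w,::-1];return cv2.resize(im,None,fx=k,fy=k,interpolation=cv2.INTER_CUBIC)
def polys(d,x,y,w,h,lo,hi,eps,tag,k=8):
    u=up(d,x,y,w,h,k);m=cv2.inRange(cv2.cvtColor(u,cv2.COLOR_BGR2HSV),lo,hi)
    c=max(cv2.findContours(m,0,2)[0],key=cv2.contourArea)
    p=cv2.approxPolyDP(c,eps*k,True)[:,0]
    cv2.polylines(u,[p],True,(255,0,0),1)
    print(tag,((p+.5)/k-.5+[x,y]).round(1).tolist());return u
a=polys(T,200,175,85,50,(5,80,95),(30,255,255),1.2,"board top-edge T")
b=polys(S,228,175,55,70,(5,80,20),(30,255,255),1.2,"board S")
c=polys(T,325,180,90,90,(0,0,95),(180,75,255),1.5,"rack T")
e=up(S,275,115,85,100,8)
f=lambda u:cv2.convertScaleAbs(cv2.resize(u,(400,300)),alpha=1.5)
cv2.imwrite("pics/crop2.png",np.vstack([np.hstack([f(a),f(b)]),np.hstack([f(c),f(e)])]))
E
```

```text
board top-edge T [[274.1, 200.2], [270.1, 197.4], [209.8, 206.3], [209.1, 210.6], [212.6, 214.2], [272.3, 203.8]]
board S [[270.7, 180.2], [268.2, 180.7], [245.3, 221.2], [239.7, 237.7], [246.1, 241.9], [245.7, 244.4], [252.6, 244.4], [250.8, 241.4], [263.2, 222.6], [274.3, 183.6]]
rack T [[324.6, 179.6], [324.6, 269.4], [414.4, 269.4], [414.4, 179.6]]
```

View pics/crop2.png

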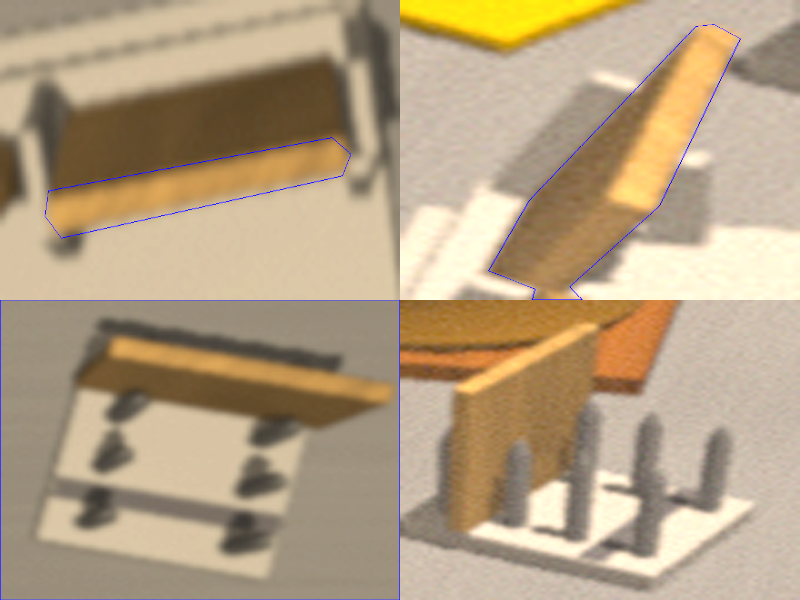

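Crop check: the board's top-edge strip and both its ends are clear in both views. The slot strip in the top view runs from (337.1,236.1) to (388.4,247). Now to triangulate.

```bash
python3 - <<'E'
from h import *
from bench import get_state
T=load("top0");S=load("side0")
for a,b in(((211.3,210.8),(260.2,223)),((271.8,201.2),(272,182.6))): print(tri(T,a,S,b))
P=[tri(T,a,S,b)[0] for a,b in(((211.3,210.8),(260.2,223)),((271.8,201.2),(272,182.6)))]
d=P[0]-P[1];print("len",np.linalg.norm(d),"yaw of edge",np.degrees(np.arctan2(d[1],d[0])),"mid",(P[0]+P[1])/2)
A=plane(T,(337.1,236.1),.02);B=plane(T,(388.4,247),.02);C=plane(T,(333.5,252),.02);D=plane(T,(385.8,263.4),.02)
for u,v in((A,B),(C,D)):
    print(u,v,(u+v)/2,np.linalg.norm(u-v),np.degrees(np.arctan2(*(u-v)[1::-1])))
print("strip in S",proj(S,[A,B,C,D]),"(seen near end 316.4,200)")
s=get_state();Rm=rot(s["tcp_rot"]).as_matrix();print(Rm)
E
```

```text
(array([0.5312, 0.1749, 0.1578]), np.float64(0.0015616245011775838))
(array([0.5514, 0.0439, 0.1605]), np.float64(0.0028854033444413764))
len 0.13257323278976116 yaw of edge 98.76420360962238 mid [0.5413 0.1094 0.1591]
[ 0.4858 -0.1117  0.02  ] [ 0.4586 -0.2349  0.02  ] [ 0.4722 -0.1733  0.02  ] 0.1261186263618348 77.521904091252
[ 0.4473 -0.1021  0.02  ] [ 0.4192 -0.227   0.02  ] [ 0.4333 -0.1645  0.02  ] 0.12806153342746085 77.31977589320533
strip in S [[316.8421 201.0982]
 [337.6135 177.5692]
 [331.0128 206.2387]
 [351.4962 181.6977]] (seen near end 316.4,200)
[[-0.0004  0.3295 -0.9442]
 [ 0.0011 -0.9442 -0.3295]
 [-1.     -0.0011  0.0001]]
```

```bash
cat >> h.py <<'E'
def frame(yaw,tilt=0):  # tool x down (leaning back by tilt), y = board normal at yaw; degrees
    n=np.array([np.cos(np.radians(yaw)),np.sin(np.radians(yaw)),0]);z=np.array([0,0,1.]);t=np.radians(tilt)
    x=np.sin(t)*n-np.cos(t)*z;y=np.cos(t)*n+np.sin(t)*z
    return R.from_matrix(np.c_[x,y,np.cross(x,y)])
def rel(p0,R0,p,Rt):
    return np.r_[R0.inv().apply(np.array(p)-p0)*1000,(R0.inv()*Rt).as_rotvec(degrees=True)].round(1)
E
python3 - <<'E'
from h import *
from bench import get_state
s=get_state();p,Q=s["eef_pos"],rot(s["tcp_rot"])
M=np.array([.541,.109,.159]);G=frame(8.8,25);zb=-G.as_matrix()[:,0]
w=np.array([.52,-.26,.38]);W=frame(-25)
print(rel(p,Q,w,W));print(rel(w,W,M+.08*zb,G),M+.08*zb,M-.04*zb)
E
```

```text
[-174.9 -258.  -405.3  -45.8   -0.     0.1]
[ 148.5 -165.  -324.5  -33.3    7.4   24.3] [0.5076 0.1038 0.2315] [0.5577 0.1116 0.1227]
```

Call:
carry_out(
  motion=[
    [[-0.175, -0.258, -0.405, -45.8, 0, 0, 0.5], [-0.175, -0.258, -0.405, -45.8, 0, 0, 0.5], [-0.175, -0.258, -0.405, -45.8, 0, 0, 0.5], [-0.175, -0.258, -0.405, -45.8, 0, 0, 0.5], [-0.175, -0.258, -0.405, -45.8, 0, 0, 0.5], [-0.175, -0.258, -0.405, -45.8, 0, 0, 0.5], [-0.175, -0.258, -0.405, -45.8, 0, 0, 0.5], [-0.175, -0.258, -0.405, -45.8, 0, 0, 0.5], [-0.175, -0.258, -0.405, -45.8, 0, 0, 0.5], [-0.175, -0.258, -0.405, -45.8, 0, 0, 0.5]],
  ],
  force=25,
)

```text
t: 1.1
eef_pos: [0.514, -0.2668, 0.3774]
tcp_rot: [-0.38, -0.596, -0.38, 0.596]
ft_force: [1.0, -1.4, 0.0]
grip_width: 0.498
```

Call:
carry_out(
  motion=[
    [[0.1485, -0.165, -0.3245, -33.3, 7.4, 24.3, 0.5], [0.1485, -0.165, -0.3245, -33.3, 7.4, 24.3, 0.5], [0.1485, -0.165, -0.3245, -33.3, 7.4, 24.3, 0.5], [0.1485, -0.165, -0.3245, -33.3, 7.4, 24.3, 0.5], [0.1485, -0.165, -0.3245, -33.3, 7.4, 24.3, 0.5], [0.1485, -0.165, -0.3245, -33.3, 7.4, 24.3, 0.5], [0.1485, -0.165, -0.3245, -33.3, 7.4, 24.3, 0.5], [0.1485, -0.165, -0.3245, -33.3, 7.4, 24.3, 0.5], [0.1485, -0.165, -0.3245, -33.3, 7.4, 24.3, 0.5], [0.1485, -0.165, -0.3245, -33.3, 7.4, 24.3, 0.5]],
  ],
)

```text
t: 2.1
eef_pos: [0.5003, 0.0959, 0.2278]
tcp_rot: [0.624, 0.565, 0.426, -0.332]
ft_force: [0.5, 0.4, -0.4]
grip_width: 0.5
```

```bash
python3 - <<'E'
from h import *
from bench import *
s=get_state();p,Q=s["eef_pos"],rot(s["tcp_rot"])
M=np.array([.541,.109,.159]);G=frame(8.8,25);zb=-G.as_matrix()[:,0]
print(p,M+.08*zb,rel(p,Q,M+.08*zb,G),rel(p,Q,M-.04*zb,G))
T=get_image("top");S=get_image("side");pickle.dump(T,open("top1.pkl","wb"));pickle.dump(S,open("side1.pkl","wb"))
f=lambda d,x,y,w,h:cv2.convertScaleAbs(cv2.resize(np.ascontiguousarray(d["image"][y:y+h,x:x+w,::-1]),(400,400),interpolation=cv2.INTER_CUBIC),alpha=1.4)
cv2.imwrite("pics/pre.png",np.hstack([f(T,180,140,120,120),f(S,190,110,140,140)]))
print(proj(S,p),proj(T,p))
E
```

```text
[0.5003 0.0959 0.2278] [0.5076 0.1038 0.2315] [ 0.2  9.3 -6.7  0.2 -0.1  0. ] [120.2   9.3  -6.5   0.2  -0.1   0. ]
[[289.763  172.5201]] [[245.0137 220.4686]]
```

View pics/pre.png

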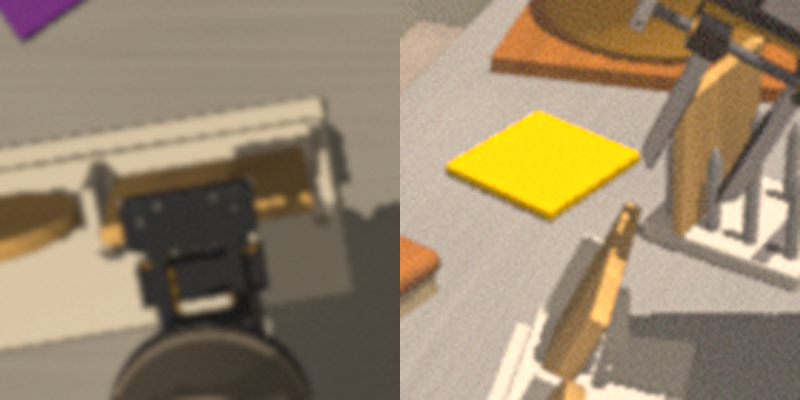

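The image shows the fingers just above the square board's upper edge. The fingertip midpoint in the side view, about (291,173), matches the projected TCP at (290,172.5). Correcting the offset and descending.

Call:
carry_out(
  motion=[
    [[0, 0.009, -0.0065, 0, 0, 0, 0.5], [0.02, 0.009, -0.0065, 0, 0, 0, 0.5], [0.04, 0.009, -0.0065, 0, 0, 0, 0.5], [0.06, 0.009, -0.0065, 0, 0, 0, 0.5], [0.08, 0.009, -0.0065, 0, 0, 0, 0.5], [0.095, 0.009, -0.0065, 0, 0, 0, 0.5], [0.108, 0.009, -0.0065, 0, 0, 0, 0.5], [0.12, 0.009, -0.0065, 0, 0, 0, 0.5], [0.12, 0.009, -0.0065, 0, 0, 0, 0.5]],
  ],
)

```text
t: 3.1
eef_pos: [0.558, 0.1095, 0.1221]
tcp_rot: [0.624, 0.565, 0.425, -0.334]
ft_force: [-0.2, -0.2, -0.7]
grip_width: 0.499
```

```bash
python3 - <<'E'
from h import *
from bench import *
S=get_image("side");T=get_image("top")
f=lambda d,x,y,w,h:cv2.convertScaleAbs(cv2.resize(np.ascontiguousarray(d["image"][y:y+h,x:x+w,::-1]),(400,400),interpolation=cv2.INTER_CUBIC),alpha=1.4)
cv2.imwrite("pics/grasp.png",np.hstack([f(T,180,140,120,120),f(S,210,140,100,100)]));print(get_state()["eef_pos"],get_state()["ft_force"])
E
```

```text
[0.558  0.1102 0.1235] [0.1069 0.5797 0.0069]
```

View pics/grasp.png

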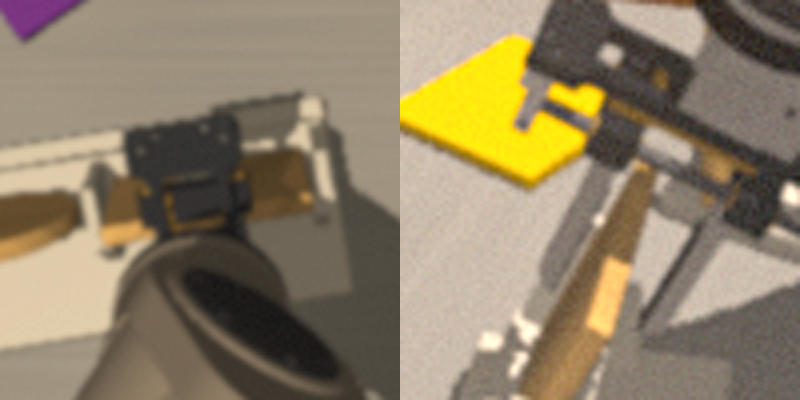

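The board stands between the fingers and runs parallel to them. Closing on it.

Call:
carry_out(
  motion=[
    [[0, 0, 0, 0, 0, 0, 0.1], [0, 0, 0, 0, 0, 0, 0.1], [0, 0, 0, 0, 0, 0, 0.1], [0, 0, 0, 0, 0, 0, 0.1], [0, 0, 0, 0, 0, 0, 0.05], [0, 0, 0, 0, 0, 0, 0.05], [0, 0, 0, 0, 0, 0, 0.05]],
  ],
  force=25,
)

```text
t: 3.9
eef_pos: [0.56, 0.1113, 0.125]
tcp_rot: [0.625, 0.566, 0.424, -0.331]
ft_force: [8.1, -1.4, 2.8]
grip_width: 0.147
```

```bash
python3 - <<'E'
from h import *
from bench import *
s=get_state();p,Q=s["eef_pos"],rot(s["tcp_rot"]);print(p,s["ft_force"],s["grip_width"])
print("up", Q.inv().apply([0,0,120]))
E
```

```text
[0.56   0.1113 0.125 ] [ 8.1308 -1.4175  2.8381] 0.1471633519924909
up [-108.5234   51.212    -0.0699]
```

Call:
carry_out(
  motion=[
    [[-0.009, 0.0043, 0, 0, 0, 0, 0.05], [-0.027, 0.0128, 0, 0, 0, 0, 0.05], [-0.045, 0.0213, 0, 0, 0, 0, 0.05], [-0.063, 0.0298, 0, 0, 0, 0, 0.05], [-0.09, 0.0425, 0, 0, 0, 0, 0.05], [-0.12, 0.0566, 0, 0, 0, 0, 0.05], [-0.15, 0.0708, 0, 0, 0, 0, 0.05], [-0.18, 0.085, 0, 0, 0, 0, 0.05], [-0.2, 0.0944, 0, 0, 0, 0, 0.05]],
  ],
)

```text
t: 4.8
eef_pos: [0.5588, 0.1112, 0.3468]
tcp_rot: [0.625, 0.565, 0.424, -0.332]
ft_force: [0.6, 0.3, -3.5]
grip_width: 0.149
```

```bash
python3 - <<'E'
from h import *
from bench import *
s=get_state();p,Q=s["eef_pos"],rot(s["tcp_rot"]);print(p,s["ft_force"],s["grip_width"])
w=[.4722,-.1733,.36];print(rel(p,Q,w,frame(-12.6)))
E
```

```text
[0.5588 0.1112 0.3468] [ 0.5762  0.3346 -3.4797] 0.14874651840578512
[ -66.9 -111.7  267.7   21.2   -4.7  -24.8]
```

Call:
carry_out(
  motion=[
    [[-0.007, -0.012, 0.027, 2.1, -0.5, -2.5, 0.05], [-0.015, -0.025, 0.06, 4.7, -1.0, -5.5, 0.05], [-0.024, -0.041, 0.097, 7.7, -1.7, -9.0, 0.05], [-0.034, -0.057, 0.136, 10.8, -2.4, -12.6, 0.05], [-0.043, -0.073, 0.175, 13.9, -3.1, -16.2, 0.05], [-0.053, -0.089, 0.213, 16.9, -3.7, -19.7, 0.05], [-0.06, -0.1, 0.24, 19, -4.2, -22.2, 0.05], [-0.067, -0.112, 0.268, 21.2, -4.7, -24.8, 0.05], [-0.067, -0.112, 0.268, 21.2, -4.7, -24.8, 0.05], [-0.067, -0.112, 0.268, 21.2, -4.7, -24.8, 0.05]],
  ],
)

```text
t: 5.8
eef_pos: [0.4718, -0.1739, 0.3572]
tcp_rot: [-0.441, -0.552, -0.442, 0.552]
ft_force: [-0.4, 0.9, -2.7]
grip_width: 0.149
```

```bash
python3 - <<'E'
from h import *
from bench import *
s=get_state();p,Q=s["eef_pos"],rot(s["tcp_rot"]);print(p,s["ft_force"],s["grip_width"],Q.as_matrix())
print(rel(p,Q,[.4722,-.1733,.36],frame(-12.6)))
T=get_image("top");S=get_image("side");pickle.dump(T,open("top2.pkl","wb"));pickle.dump(S,open("side2.pkl","wb"))
f=lambda d,x,y,w,h:cv2.convertScaleAbs(cv2.resize(np.ascontiguousarray(d["image"][y:y+h,x:x+w,::-1]),(400,600),interpolation=cv2.INTER_CUBIC),alpha=1.4)
cv2.imwrite("pics/over.png",np.hstack([f(T,310,170,120,180),f(S,270,40,120,180)]))
E
```

```text
[ 0.4718 -0.1739  0.3572] [-0.4113  0.9022 -2.7394] 0.14878685708123726 [[-0.0014  0.9756 -0.2195]
 [ 0.0013 -0.2195 -0.9756]
 [-1.     -0.0017 -0.0009]]
[-2.8  0.2 -0.6 -0.1 -0.1  0.1]
```

View pics/over.png

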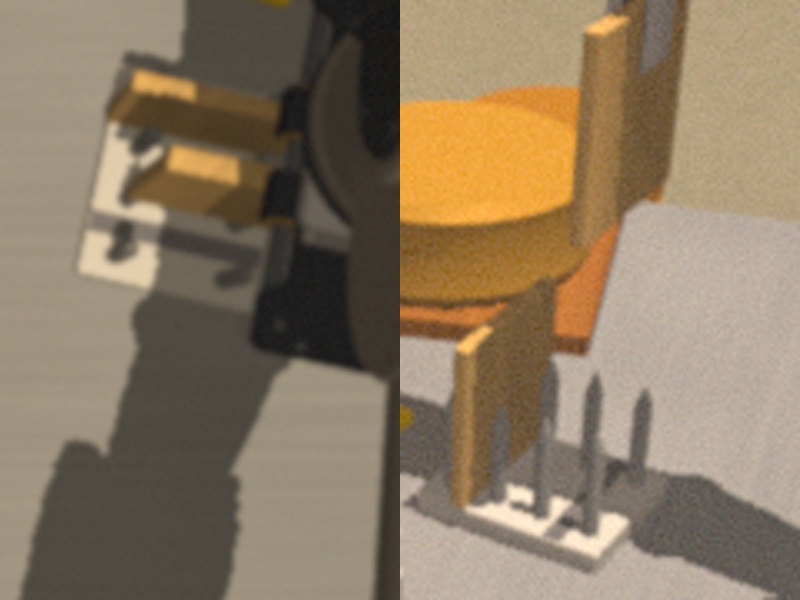

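```bash
python3 - <<'E'
from h import *
T=load("top2");S=load("side2")
p=np.array([.4718,-.1739,.3572]);u=np.array([.2195,.9756,0]);n=np.array([.9756,-.2195,0])
zt=p[2]+.04;zb=zt-.14
tm=p+[0,0,.04]+.07*u;bm=p-[0,0,.1]+.07*u
print("T top-left mid pred",proj(T,tm),"seen 360.7,218; bottom-left -x pred",proj(T,bm-.007*n),"seen 349,228.5")
print("S bot near pred",proj(S,[bm+.007*n,bm-.007*n]),"seen",(400+0,0)and((573-400)/3.333+270,40+240/3.333),((603-400)/3.333+270,40+248/3.333))
print("S top near pred",proj(S,[tm+.007*n,tm-.007*n]),"seen",((585-400)/3.333+270,40+35/3.333),((612-400)/3.333+270,40+35/3.333))
E
```

```text
T top-left mid pred [[360.2162 214.9245]] seen 360.7,218; bottom-left -x pred [[347.4895 228.138 ]] seen 349,228.5
S bot near pred [[319.6604 114.1281]
 [325.4523 115.5913]] seen (321.90519051905187, 112.007200720072) (330.9060906090609, 114.4074407440744)
S top near pred [[324.4437  49.0155]
 [330.8355  50.1903]] seen (325.5055505550555, 50.5010501050105) (333.6063606360636, 50.5010501050105)
```

```bash
python3 - <<'E'
from h import *
T=load("top2");S=load("side2")
f=lambda d,x,y,w,h:cv2.convertScaleAbs(cv2.resize(np.ascontiguousarray(d["image"][y:y+h,x:x+w,::-1]),(400,600),interpolation=cv2.INTER_CUBIC),alpha=1.5)
a=f(T,335,200,60,60);a=cv2.resize(a,(400,400));b=cv2.resize(f(S,315,35,50,90),(400,600))
cv2.imwrite("pics/over2.png",np.hstack([np.vstack([a,np.zeros((200,400,3),np.uint8)]),b]))
E
```

```text
(no output)
```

View pics/over2.png

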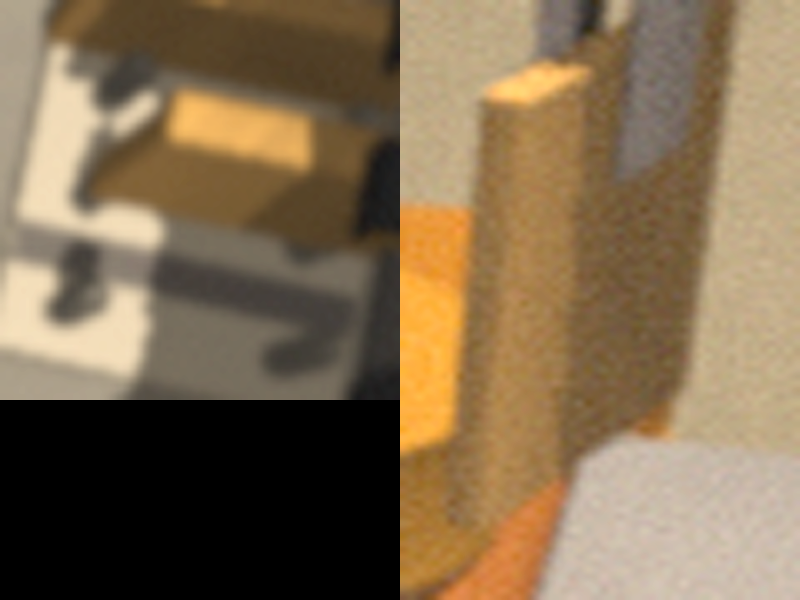

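Both views put the held board about 3–4 mm towards the robot from where the TCP predicts. It is upright with no clear tilt, and the strip re-reads at about (362.7,240.6). I'll shift +4 mm along tool y, drop to just above the posts and look again.

Call:
carry_out(
  motion=[
    [[0.02, 0.004, 0, 0, 0, 0, 0.05], [0.045, 0.004, 0, 0, 0, 0, 0.05], [0.07, 0.004, 0, 0, 0, 0, 0.05], [0.095, 0.004, 0, 0, 0, 0, 0.05], [0.115, 0.004, 0, 0, 0, 0, 0.05], [0.13, 0.004, 0, 0, 0, 0, 0.05], [0.13, 0.004, 0, 0, 0, 0, 0.05]],
  ],
)

```text
t: 6.6
eef_pos: [0.4747, -0.1735, 0.2263]
tcp_rot: [-0.441, -0.551, -0.443, 0.552]
ft_force: [0.6, 0.4, -3.4]
grip_width: 0.15
```

```bash
python3 - <<'E'
from h import *
from bench import *
s=get_state();p=s["eef_pos"];print(p,s["ft_force"],s["grip_width"])
T=get_image("top");S=get_image("side")
f=lambda d,x,y,w,h:cv2.convertScaleAbs(cv2.resize(np.ascontiguousarray(d["image"][y:y+h,x:x+w,::-1]),(400,600),interpolation=cv2.INTER_CUBIC),alpha=1.5)
cv2.imwrite("pics/above.png",np.hstack([cv2.copyMakeBorder(cv2.resize(f(T,325,190,80,80),(400,400)),0,200,0,0,0),f(S,290,90,80,120)]))
E
```

```text
[ 0.4747 -0.1735  0.2263] [ 0.6373  0.3595 -3.3887] 0.1496090675468453
```

View pics/above.png

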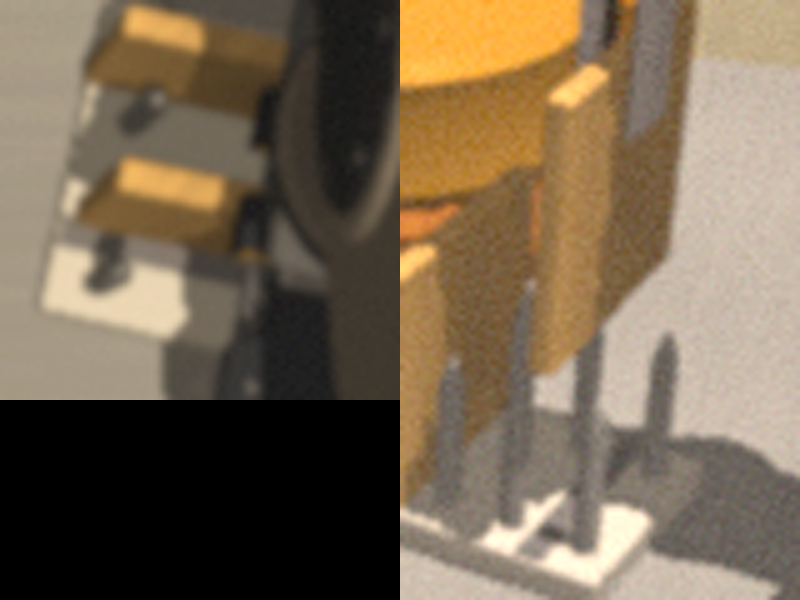

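The side crop shows the board's bottom near corner between the two near posts. I'll compare those pixels with where a slot-centred board would appear.

```bash
python3 - <<'E'
from h import *
T=load("top2");S=load("side2")
u=np.array([.2195,.9756,0]);n=np.array([.9756,-.2195,0])
c=np.array([.473,-.1733,0])
zt,zb=.2263+.04,.2263-.1
print("S posts base pred",proj(S,[c+.04*u+.021*n+[0,0,.02],c+.04*u-.021*n+[0,0,.02]]),"seen 312.4,194 / 327.6,199.6")
print("S left post tip pred",proj(S,c+.04*u+.021*n+[0,0,.105]),"seen 315.4,147")
print("S bottom near pred",proj(S,[c+.07*u+k*n+[0,0,zb] for k in(.007,-.007)]),"seen 316.6,164/322,164")
print("S top near pred",proj(S,[c+.07*u+k*n+[0,0,zt] for k in(.007,-.007)]),"seen 319,110.5?/325,111")
print("T top left pred",proj(T,c+.07*u+[0,0,zt]),"seen 349,225; bottom",proj(T,c+.07*u-.007*n+[0,0,zb]),"seen 341,234")
print("T post base -n,+u pred",proj(T,c+.04*u-.021*n+[0,0,.02]))
print("px per 10mm n in S, T",proj(S,[c+.07*u+[0,0,zb],c+.07*u+.01*n+[0,0,zb]]),proj(T,[c+[0,0,zb],c+.01*n+[0,0,zb]]))
E
```

```text
S posts base pred [[313.1827 193.974 ]
 [327.9787 198.9775]] seen 312.4,194 / 327.6,199.6
S left post tip pred [[315.2272 165.7433]] seen 315.4,147
S bottom near pred [[315.3426 165.3905]
 [320.6648 167.0268]] seen 316.6,164/322,164
S top near pred [[319.3415 110.285 ]
 [325.1663 111.7336]] seen 319,110.5?/325,111
T top left pred [[348.5209 223.4442]] seen 349,225; bottom [[338.9876 233.8304]] seen 341,234
T post base -n,+u pred [[344.7659 246.1531]]
px per 10mm n in S, T [[317.9963 166.2064]
 [314.2099 165.0422]] [[370.915  237.4857]
 [371.7549 233.0562]]
```

The board sits within about 3 mm of the slot centre, towards the robot. I'll shift +2.5 mm and lower it between the posts.

Call:
carry_out(
  motion=[
    [[0.0, 0.0025, -0.002, 0, 0, 0, 0.05], [0.01, 0.0025, -0.002, 0, 0, 0, 0.05], [0.02, 0.0025, -0.002, 0, 0, 0, 0.05], [0.03, 0.0025, -0.002, 0, 0, 0, 0.05], [0.04, 0.0025, -0.002, 0, 0, 0, 0.05], [0.04, 0.0025, -0.002, 0, 0, 0, 0.05]],
  ],
)

```text
t: 7.3
eef_pos: [0.4776, -0.173, 0.186]
tcp_rot: [-0.441, -0.551, -0.443, 0.553]
ft_force: [-1.2, 0.1, -2.2]
grip_width: 0.146
```

No contact. Continuing down.

Call:
carry_out(
  motion=[
    [[0.01, 0, 0, 0, 0, 0, 0.05], [0.02, 0, 0, 0, 0, 0, 0.05], [0.03, 0, 0, 0, 0, 0, 0.05], [0.04, 0, 0, 0, 0, 0, 0.05], [0.05, 0, 0, 0, 0, 0, 0.05], [0.055, 0, 0, 0, 0, 0, 0.05], [0.058, 0, 0, 0, 0, 0, 0.05], [0.06, 0, 0, 0, 0, 0, 0.05], [0.06, 0, 0, 0, 0, 0, 0.05]],
  ],
)

```text
t: 8.2
eef_pos: [0.4785, -0.1732, 0.1277]
tcp_rot: [-0.442, -0.552, -0.442, 0.552]
ft_force: [0.3, 0.4, -2.2]
grip_width: 0.149
```

```bash
python3 - <<'E'
from h import *
from bench import *
s=get_state();p=s["eef_pos"];print(p,s["ft_force"],s["torque"],s["grip_width"])
T=get_image("top");S=get_image("side")
f=lambda d,x,y,w,h:cv2.convertScaleAbs(cv2.resize(np.ascontiguousarray(d["image"][y:y+h,x:x+w,::-1]),(400,600),interpolation=cv2.INTER_CUBIC),alpha=1.5)
cv2.imwrite("pics/in.png",np.hstack([cv2.copyMakeBorder(cv2.resize(f(T,325,190,80,80),(400,400)),0,200,0,0,0),f(S,290,100,80,120)]))
E
```

```text
[ 0.4785 -0.1732  0.1277] [ 0.2725  0.4127 -2.1877] [-0.0191 -0.0484 -0.0272] 0.14904504126465323
```

View pics/in.png

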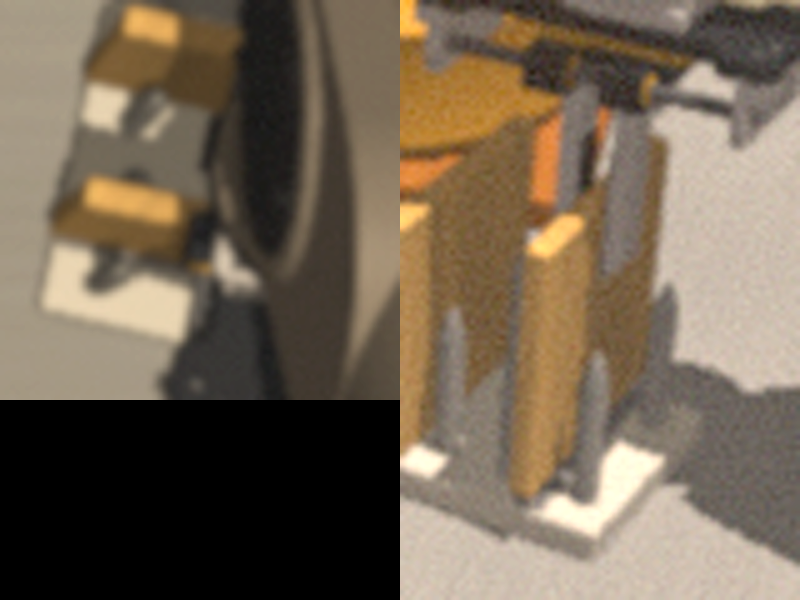

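The board is between the posts and nearly on the plank: its bottom near corner is at crop (520,490), and it stands upright. I'll feel for the floor in small steps.

Call:
carry_out(
  motion=[
    [[0.002, 0, 0, 0, 0, 0, 0.05], [0.004, 0, 0, 0, 0, 0, 0.05], [0.005, 0, 0, 0, 0, 0, 0.05], [0.005, 0, 0, 0, 0, 0, 0.05]],
  ],
)

```text
t: 8.7
eef_pos: [0.4784, -0.1732, 0.1225]
tcp_rot: [-0.441, -0.552, -0.442, 0.552]
ft_force: [0.3, 0.5, -2.9]
grip_width: 0.149
```

Call:
carry_out(
  motion=[
    [[0.001, 0, 0, 0, 0, 0, 0.05], [0.002, 0, 0, 0, 0, 0, 0.05], [0.003, 0, 0, 0, 0, 0, 0.05], [0.003, 0, 0, 0, 0, 0, 0.05]],
  ],
)

```text
t: 9.1
eef_pos: [0.4784, -0.1732, 0.1196]
tcp_rot: [-0.441, -0.552, -0.442, 0.552]
ft_force: [-0.3, -0.8, -1.7]
grip_width: 0.149
```

Call:
carry_out(
  motion=[
    [[0.001, 0, 0, 0, 0, 0, 0.05], [0.002, 0, 0, 0, 0, 0, 0.05], [0.002, 0, 0, 0, 0, 0, 0.05]],
  ],
)

```text
t: 9.4
eef_pos: [0.4787, -0.1732, 0.1181]
tcp_rot: [-0.442, -0.552, -0.442, 0.552]
ft_force: [-0.5, -0.3, 5.6]
grip_width: 0.148
```

That is floor contact, about 8 N of change. Opening.

Call:
carry_out(
  motion=[
    [[0, 0, 0, 0, 0, 0, 0.2], [0, 0, 0, 0, 0, 0, 0.3], [0, 0, 0, 0, 0, 0, 0.5], [0, 0, 0, 0, 0, 0, 0.5], [0, 0, 0, 0, 0, 0, 0.5], [0, 0, 0, 0, 0, 0, 0.5]],
  ],
)

```text
t: 10.0
eef_pos: [0.4784, -0.1732, 0.1177]
tcp_rot: [-0.442, -0.552, -0.442, 0.552]
ft_force: [0.5, -0.5, -0.8]
grip_width: 0.498
```

Call:
carry_out(
  motion=[
    [[-0.01, 0, 0, 0, 0, 0, 0.5], [-0.03, 0, 0, 0, 0, 0, 0.5], [-0.06, 0, 0, 0, 0, 0, 0.5], [-0.1, 0, 0, 0, 0, 0, 0.5], [-0.15, 0, 0, 0, 0, 0, 0.5], [-0.2, 0, 0, 0, 0, 0, 0.5], [-0.2, 0, 0.1, 0, 0, 0, 0.5], [-0.2, 0, 0.15, 0, 0, 0, 0.5], [-0.2, 0, 0.2, 0, 0, 0, 0.5], [-0.2, 0, 0.2, 0, 0, 0, 0.5]],
  ],
)

```text
t: 11.0
eef_pos: [0.4341, -0.3701, 0.3189]
tcp_rot: [-0.442, -0.552, -0.442, 0.552]
ft_force: [1.7, -0.3, 1.0]
grip_width: 0.501
```

```bash
python3 - <<'E'
from h import *
from bench import *
s=get_state();print(s["t"],s["eef_pos"],s["ft_force"],s["grip_width"])
T=get_image("top");S=get_image("side");pickle.dump(T,open("top3.pkl","wb"))
f=lambda d,x,y,w,h,W,H:cv2.convertScaleAbs(cv2.resize(np.ascontiguousarray(d["image"][y:y+h,x:x+w,::-1]),(W,H),interpolation=cv2.INTER_CUBIC),alpha=1.5)
L=np.vstack([f(T,325,190,80,80,400,400),f(T,125,160,170,85,400,200)])
cv2.imwrite("pics/done.png",np.hstack([L,f(S,275,110,80,120,400,600)]))
E
```

```text
11.0 [ 0.4341 -0.3701  0.3189] [ 1.6982 -0.2871  0.9799] 0.5014181126090649
```

View pics/done.png

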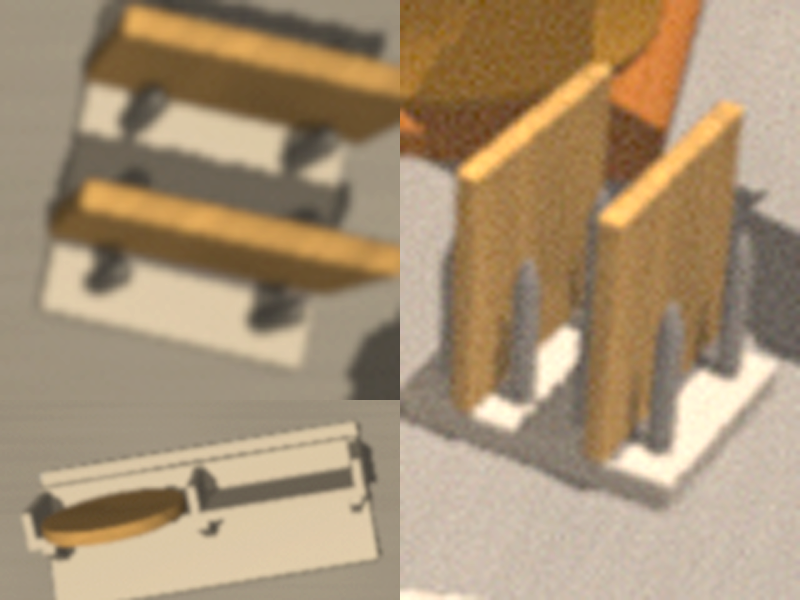

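The final view shows the board upright in the slot, parallel to the neighbour, with the round board still in its pocket and the gripper clear.

```bash
python3 -c "
from bench import *
print(finish_job())"
```

```text
the job is handed in; nothing more can be done
None
```

I moved the square board from the stand into the rack's empty slot, lowered it until it touched the base, let go and backed the arm away. It took 11 s of the 42 s allowed.

**Last checks:** The final pictures show the board standing upright between its posts, parallel to the neighbouring board and roughly centred along the slot. The round board and the neighbouring board show no visible change. The gripper ended about 0.2 m above the release point and 0.2 m to the side, touching nothing.

**Disagreement:** While I held the board, the pictures showed it about 3 mm nearer the robot than the tool position implied. I corrected for this twice, moving it about 6.5 mm in all. It then went down without touching the posts. I judged the final centring by eye and did not measure it after letting go.

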